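Line up the food-sample canisters in the fridge caddy by height

ROBOT

A 6-joint arm with a two-finger parallel gripper is mounted at the origin on the work surface. World frame = base frame: x ahead of the robot, y to its left, z up, the work surface at z = 0. Lengths are in m, angles in degrees, forces in N, time in s.
With the tool pointing down it reaches from about 0.375 to 0.75 m from the base axis. Payload 9 kg.
Tool frame: the origin (TCP) lies at the very end of the fingers, on their centre line; the grasp point (between the pads) lies 19 mm behind it (env.hold_point_z is the distance from the TCP to the grasp point, in m); z points along the fingers, x is the direction in which the jaws open and shut, and the axes are right-handed (so a half turn about z gives the same grasp; the last joint's range is limited). The gripper opens to 85 mm and grips with 20 to 120 N. Pads are 22 mm wide; open, the fingers measure 114 mm over their backs; the gripper's body (76 mm by 85 mm) begins 54 mm behind the grasp point. The pads swing forward as they close: fully open they stand 13 mm farther back than shut.
Start: joints at [51.526, 5.964, 5.575, 89.605, 0, 77.527], TCP at [0.263, 0.539, 0.231] pointing down, gripper open.
Joint ranges: [-171.21, 171.21], [-48.23, 106.86], [-62.78, 66.21], [-105.2, 120.99], [-86.42, 89.51], [-180, 180]. Speed limits (degrees/s): [127.2, 127.2, 147.25, 180, 180, 180].

INTERFACE

Orientations are given as a 3x3 rotation matrix whose columns are the frame's x, y, z axes.
In Python, from workcell import env, imaging gives the robot as it stands.
- The arm moves only by the shell command python3 -m jog 'ROWS' [FORCE]. ROWS is JSON, a list that holds one entry, the list of rows, each a list of 5 numbers: the shift along the tool's x, y, z normalised to -1 to 1, where 1 is 0.12 m, then the turn about the tool's z normalised to -1 to 1, where 1 is pi/4 rad, then the opening, from 0 (shut) to 1 (fully open). A call has 1 to 20 rows; each row is the pose to reach, as a shift and turn from the pose commanded when the call began, along the tool's axes at that moment; what a row does not reach only later rows make up. A row lasts 1/8 s, in which the tool goes at most 62.5 mm and 10.7 degrees, less where a joint would pass 70% of its speed; a pose out of reach is approached as far as the arm can. A call with a number of a shift or a turn outside -1 to 1 is refused whole. A call with a gripper value outside its range is refused whole. The fingers move at their own pace and stop on an object; FORCE is the grip in N (left out, the last holds). Time passes only in rows, so rows that repeat a pose let the fingers close. It gives the time, the measured TCP pose, the force and the opening at its end, in the units of the state.
- env.sense(): the state, without advancing time (a new reading comes with each control period).
- imaging.camera(name): name is "scene" or "top" or "wrist"; returns the picture (400x640x3 uint8, red, green, blue); there is no depth.
- imaging.calibration(name): a dict with "fov_y" (degrees; the focal length in pixels is half the picture's height over the tangent of half this angle, whatever the lens; pixels are square), "cx", "cy" (the principal point, pixels), "eye" and "orientation" of the camera in the world. Camera axes: x right, y down, z forward; pixel columns grow to the right and rows downward; lengths in m; the calibration is good to about 2 mm. A picture is of the moment at which its call begins: read the wrist's pose just before it. calibration takes no time and is no camera call; for the wrist camera it gives the pose at the moment of the call.
- env.hand_in(): hands the job in, once; it reports no verdict.
The state is a dict: "time": time; "joint_pos": joint angles; "qd": joint speeds; "joint_torque": joint torques, N m; "eef_pos": TCP position; "orientation": TCP orientation; "wrist_force": force on the tool from outside, world axes, zero at the start; "wrist_torque": the same for the moment, N m; "grip_width": opening from 0.0 (shut) to 1.0 (fully open).
Only numpy, scipy, OpenCV 4.12 (cv2) and the standard library are available. Lean on these libraries where they do the work, as an engineer would, in place of code of your own. Each camera call takes 0.05 s, during which the arm holds its last target.

TASK

Load the four lidded sample canisters into the fridge caddy, one to a bay and centred on its rubber pad, in order of height: the shortest next to the loop handle, rising to the tallest at the other end, so that every lid label can be seen once the caddy is slid into the fridge. Keep them upright and set each one down rather than dropping it, and leave the sanitiser bottle undisturbed.

Things in the scene. Friction and masses are not known exactly. Their poses are not given: they have to be found in the camera images.
- can_small: The smallest and shortest of the four loose lidded food-sample canisters (round, plain stainless steel, a blank white label on the lid): body 42 mm across, flat lid with a 12 mm deep skirt 44 mm across, 55 mm tall in all. Stands upright on the counter at the start. Origin at the centre of its underside, z up through the lid; it may be gripped from any side, by the lid's skirt or the body just below.
- can_medium: The second smallest of the four loose lidded food-sample canisters (round, plain stainless steel, a blank white label on the lid): body 48 mm across, flat lid with a 12 mm deep skirt 50 mm across, 70 mm tall in all. Stands upright on the counter at the start. Origin at the centre of its underside, z up through the lid; it may be gripped from any side, by the lid's skirt or the body just below.
- can_large: The second largest of the four loose lidded food-sample canisters (round, plain stainless steel, a blank white label on the lid): body 54 mm across, flat lid with a 12 mm deep skirt 56 mm across, 85 mm tall in all. Stands upright on the counter at the start. Origin at the centre of its underside, z up through the lid; it may be gripped from any side, by the lid's skirt or the body just below.
- can_tall: The largest and tallest of the four loose lidded food-sample canisters (round, plain stainless steel, a blank white label on the lid): body 60 mm across, flat lid with a 12 mm deep skirt 62 mm across, 100 mm tall in all. Stands upright on the counter at the start. Origin at the centre of its underside, z up through the lid; it may be gripped from any side, by the lid's skirt or the body just below.
- pad_a: One of four identical round black rubber pads, 62 mm across, 3 mm thick, one in the middle of each bay of the steel fridge caddy, in a straight row 86 mm apart; which bay this one is in varies. Origin at the centre of its underside; its top is 6 mm above the counter; y runs along the row, x across it. The caddy's outer walls stand 16 mm, the dividers between bays 11 mm above the counter.
- pad_b: One of four identical round black rubber pads, 62 mm across, 3 mm thick, one in the middle of each bay of the steel fridge caddy, in a straight row 86 mm apart; which bay this one is in varies. Origin at the centre of its underside; its top is 6 mm above the counter; y runs along the row, x across it. The caddy's outer walls stand 16 mm, the dividers between bays 11 mm above the counter.
- pad_c: One of four identical round black rubber pads, 62 mm across, 3 mm thick, one in the middle of each bay of the steel fridge caddy, in a straight row 86 mm apart; which bay this one is in varies. Origin at the centre of its underside; its top is 6 mm above the counter; y runs along the row, x across it. The caddy's outer walls stand 16 mm, the dividers between bays 11 mm above the counter.
- pad_d: One of four identical round black rubber pads, 62 mm across, 3 mm thick, one in the middle of each bay of the steel fridge caddy, in a straight row 86 mm apart; which bay this one is in varies. Origin at the centre of its underside; its top is 6 mm above the counter; y runs along the row, x across it. The caddy's outer walls stand 16 mm, the dividers between bays 11 mm above the counter.
- handle: Fixed upright steel loop handle on one end wall of the fridge caddy (a fixed tray, 346 mm long, 90 mm across), at either end of the row; the other end has only a plain low wall. A black grip sleeve on its bar. 76 mm wide across the row, 12 mm thick, top 56 mm above the counter. Origin on the counter under its middle, in line with the pads, 45 mm from the centre of the nearest pad.
- bottle: Bystander: a white bottle of sanitiser, 56 mm across, 150 mm tall, standing loose well beyond the left or right end of the caddy, not to be disturbed. Origin at the centre of its underside. (A paper label roll, 80 mm across and 30 mm tall, lies beyond the other end, and a spoon on the far side of the caddy.)
Things that resemble listed ones, but are neither listed nor needed, are in the scene too. Leave any green look-alike of the pad_c alone.

How it is judged (in metres and radians):
At the end, for the whole second after the job is handed in: Each canister stands upright (within 0.08 rad) and at rest on a pad, its centre within 12 mm of the pad's centre; counted from the loop handle, the bays hold the 55, 70, 85 and 100 mm tall canister in that order (((horizontal distance between can_small and pad_a below 0.012 m and z of can_small in the frame of pad_a below 0.007 m) or (horizontal distance between can_small and pad_b below 0.012 m and z of can_small in the frame of pad_b below 0.007 m) or (horizontal distance between can_small and pad_c below 0.012 m and z of can_small in the frame of pad_c below 0.007 m) or (horizontal distance between can_small and pad_d below 0.012 m and z of can_small in the frame of pad_d below 0.007 m)) and horizontal distance between can_small and handle between 0.015 and 0.075 m and angle between each of can_small, can_medium, can_large, can_tall's own z axis and vertical below 0.08 rad and linear speed of each of can_small, can_medium, can_large, can_tall below 0.02 m/s and angular speed of each of can_small, can_medium, can_large, can_tall below 0.3 rad/s and ((horizontal distance between can_medium and pad_a below 0.012 m and z of can_medium in the frame of pad_a below 0.007 m) or (horizontal distance between can_medium and pad_b below 0.012 m and z of can_medium in the frame of pad_b below 0.007 m) or (horizontal distance between can_medium and pad_c below 0.012 m and z of can_medium in the frame of pad_c below 0.007 m) or (horizontal distance between can_medium and pad_d below 0.012 m and z of can_medium in the frame of pad_d below 0.007 m)) and horizontal distance between can_medium and handle between 0.101 and 0.161 m and ((horizontal distance between can_large and pad_a below 0.012 m and z of can_large in the frame of pad_a below 0.007 m) or (horizontal distance between can_large and pad_b below 0.012 m and z of can_large in the frame of pad_b below 0.007 m) or (horizontal distance between can_large and pad_c below 0.012 m and z of can_large in the frame of pad_c below 0.007 m) or (horizontal distance between can_large and pad_d below 0.012 m and z of can_large in the frame of pad_d below 0.007 m)) and horizontal distance between can_large and handle between 0.187 and 0.247 m and ((horizontal distance between can_tall and pad_a below 0.012 m and z of can_tall in the frame of pad_a below 0.007 m) or (horizontal distance between can_tall and pad_b below 0.012 m and z of can_tall in the frame of pad_b below 0.007 m) or (horizontal distance between can_tall and pad_c below 0.012 m and z of can_tall in the frame of pad_c below 0.007 m) or (horizontal distance between can_tall and pad_d below 0.012 m and z of can_tall in the frame of pad_d below 0.007 m)) and horizontal distance between can_tall and handle between 0.273 and 0.333 m); the robot touches nothing.
It fails at once if a canister is tipped by more than 0.5 rad (angle between any of can_small, can_medium, can_large, can_tall's own z axis and vertical above 0.5 rad).
It fails at once if a canister is dropped or knocked: it moves faster than 0.7 m/s (a fall of 25 mm) while not in the fingers ((linear speed of can_small above 0.7 m/s and contact force between the fingers and can_small below 0.2 N) or (linear speed of can_medium above 0.7 m/s and contact force between the fingers and can_medium below 0.2 N) or (linear speed of can_large above 0.7 m/s and contact force between the fingers and can_large below 0.2 N) or (linear speed of can_tall above 0.7 m/s and contact force between the fingers and can_tall below 0.2 N)).
It fails at once if the sanitiser bottle is disturbed (moved more than 20 mm or tipped) (distance of bottle from where it was at the start of the episode above 0.02 m or angle between bottle's own z axis and vertical above 0.3 rad).
It also fails if it takes over 96 s, if anything falls off the work surface, if the arm or the gripper's body presses on something with over 40 N, if the wrist force passes 120 N, or if a joint passes its speed limit or range.

## Working session

There is one attempt and no reset: what is moved stays moved. The work goes in short steps, Python scripts to look and compute and a shell command to move; the robot and the scene stay as the last step left them, time stands still between calls to the robot, and variables do not carry over. Pictures are saved under pics/ and viewed, and the job is handed in when it is done.

```bash
ls; mkdir -p pics; python3 - <<'E'
from workcell import env, imaging
import cv2
s=env.sense();print(s['time'],s['eef_pos'],s['orientation'],s['grip_width'],env.hold_point_z)
for n in ['top','scene','wrist']:
    c=imaging.calibration(n);print(n,c)
    im=imaging.camera(n);cv2.imwrite(f'pics/{n}0.png',im[:,:,::-1])
E
```

```text
pics
0.0 [0.26280491 0.53901633 0.23053868] [[ 4.38387321e-01  8.98785804e-01 -7.97086162e-04]
 [ 8.98785248e-01 -4.38387966e-01 -1.03366138e-03]
 [-1.27847315e-03 -2.63265243e-04 -9.99999148e-01]] 1.000734172391921 0.0187
top {'fov_y': 42.61610066153725, 'cx': 322.40039138246806, 'cy': 204.01828268178474, 'eye': array([0.36167779, 0.01213912, 1.48572386]), 'orientation': array([[-0.01417658, -0.98338434,  0.1809814 ],
       [-0.99984749,  0.01209553, -0.01259721],
       [ 0.01019883, -0.18113238, -0.98340584]])}
scene {'fov_y': 45.11828217183975, 'cx': 316.5687732884059, 'cy': 202.38835212537043, 'eye': array([1.32398065, 0.60734336, 0.72366987]), 'orientation': array([[-0.65685521,  0.44681474, -0.60736959],
       [ 0.7537658 ,  0.36832973, -0.54421533],
       [-0.01945115, -0.8152851 , -0.57873297]])}
wrist {'fov_y': 65.4817317650391, 'cx': 319.1185703094495, 'cy': 200.9220785555644, 'eye': array([0.19941905, 0.57136858, 0.37364685]), 'orientation': array([[ 4.40736742e-01,  8.63153659e-01,  2.46407967e-01],
       [ 8.97636171e-01, -4.23605236e-01, -1.21687754e-01],
       [-6.55524854e-04,  2.74816968e-01, -9.61496336e-01]])}
```

View pics/top0.png

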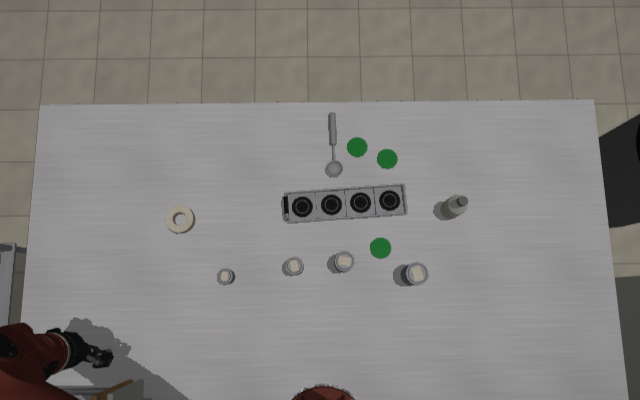

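View pics/scene0.png

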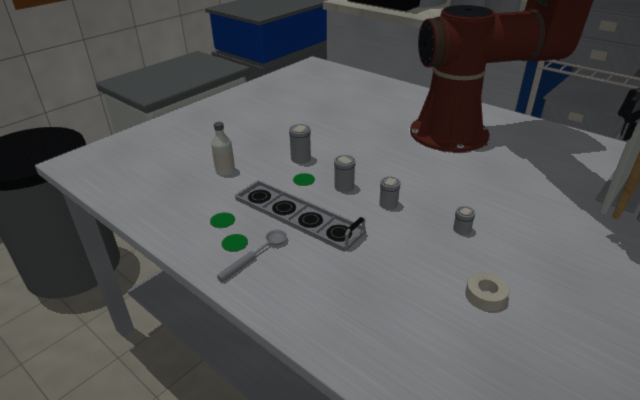

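View pics/wrist0.png

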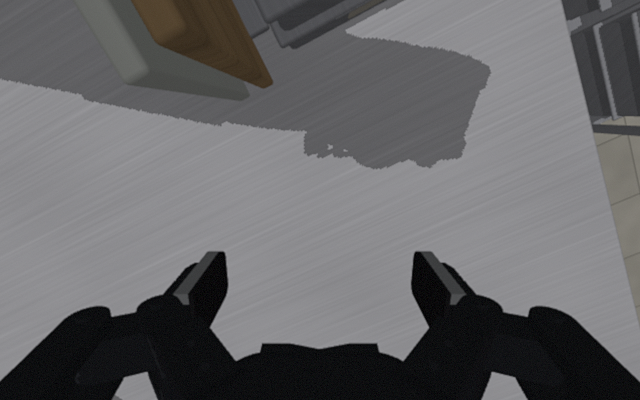

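The top view shows the caddy at (283–407, 185–222) with the black-gripped handle at its left end (285, 205). The cans, small to tall, are near (226,276), (294,266), (344,261) and (416,273). The bottle is at (455,206), with green decoys nearby.

```bash
python3 - <<'E'
import cv2
im=cv2.imread('pics/top0.png')
a=im[175:232,270:420];cv2.imwrite('pics/cropA.png',cv2.resize(a,None,fx=5,fy=5,interpolation=cv2.INTER_CUBIC))
b=im[240:300,210:440];cv2.imwrite('pics/cropB.png',cv2.resize(b,None,fx=3.4,fy=3.4,interpolation=cv2.INTER_CUBIC))
E
```

```text
(no output)
```

View pics/cropA.png

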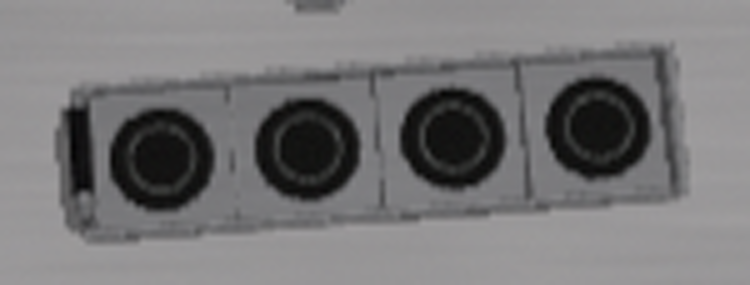

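View pics/cropB.png

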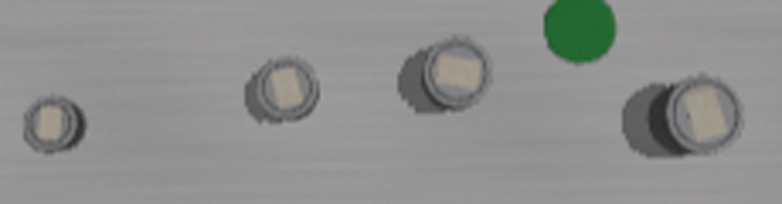

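```bash
cat > h.py <<'E'
import numpy as np
from workcell import env, imaging
def px2w(c,u,v,z):
    f=200/np.tan(np.radians(c['fov_y'])/2)
    d=c['orientation']@np.array([(u-c['cx'])/f,(v-c['cy'])/f,1.])
    return c['eye']+d*(z-c['eye'][2])/d[2]
def w2px(c,p):
    f=200/np.tan(np.radians(c['fov_y'])/2)
    q=c['orientation'].T@(np.asarray(p)-c['eye']); return np.array([c['cx']+f*q[0]/q[2],c['cy']+f*q[1]/q[2]])
def rows(target,yaw):
    """print shift (rows units) needed in tool axes from the current pose; yaw deg of tool x in world"""
    s=env.sense();R=s['orientation']
    d=R.T@(np.asarray(target)-s['eef_pos'])/0.12
    a=np.degrees(np.arctan2(R[1,0],R[0,0]))
    t=-(yaw-a); t=(t+90)%180-90
    print('t',round(s['time'],2),'pos',np.round(s['eef_pos'],4),'yaw',round(a,1),'shift',np.round(d,3),'turn',round(t/45,3),'ok')
E
python3 - <<'E'
from h import *
c=imaging.calibration('top')
for X,Y in [(162,160),(308,149),(453,138),(599,128)]:
    print('pad',np.round(px2w(c,(X+.5)/5-.5+270,(Y+.5)/5-.5+175,.006),4))
P=[np.array(px2w(c,(X+.5)/5-.5+270,(Y+.5)/5-.5+175,.006)) for X,Y in [(162,160),(308,149),(453,138),(599,128)]]
print([np.linalg.norm(P[i+1]-P[i]) for i in range(3)], np.degrees(np.arctan2(*(P[0]-P[3])[[1,0]])))
for n,X,Y,h in [('s',49,124,.055),('m',288,89,.07),('l',458,73,.085),('t',704,114,.1)]:
    p=px2w(c,(X+.5)/3.4-.5+210,(Y+.5)/3.4-.5+240,h);print(n,np.round(p,4),np.linalg.norm(p[:2]))
print(px2w(c,457,205,.1))
E
```

```text
pad [0.627  0.0531 0.006 ]
pad [ 0.6325 -0.0326  0.006 ]
pad [ 0.6381 -0.118   0.006 ]
pad [ 0.643  -0.2041  0.006 ]
[np.float64(0.08587556524343691), np.float64(0.08552657548655324), np.float64(0.0862914290460996)] 93.54983263579395
s [0.426  0.2681 0.055 ] 0.5033371105492113
m [0.4507 0.0734 0.07  ] 0.4566161194051051
l [ 0.4606 -0.0633  0.085 ] 0.46496822170526847
t [ 0.4247 -0.2563  0.1   ] 0.4960202901185229
[ 0.60939012 -0.37633364  0.1       ]
```

```bash
python3 - <<'E'
from h import *
rows([.426,.268,.13],3.5)
E
```

```text
t 0.15 pos [0.2629 0.5391 0.2307] yaw 64.0 shift [-1.434  2.212  0.84 ] turn 1.344 ok
```

```bash
python3 -m jog '[[[-0.65,1,0,0.75,1],[-0.65,1,0,0.75,1],[-0.65,1,0,0.75,1],[-0.65,1,0,0.75,1],[-0.65,1,0,0.75,1]]]' 40; python3 - <<'E'
from h import *
rows([.426,.268,.13],3.5)
E
```

```text
time: 0.78
eef_pos: [0.3364, 0.4171, 0.2313]
orientation: [[0.862, 0.506, -0.0], [0.506, -0.862, 0.0], [-0.0, -0.0, -1.0]]
wrist_force: [-0.7, 0.2, 0.0]
grip_width: 1.002
t 0.78 pos [0.3364 0.4171 0.2313] yaw 30.4 shift [0.015 1.45  0.843] turn 0.598 ok
```

```bash
python3 -m jog '[[[0,0.6,0.2,0.3,1],[0.01,1,0.4,0.6,1],[0.01,1,0.4,0.6,1],[0.01,1,0.4,0.6,1]]]' 40; python3 - <<'E'
from h import *
rows([.426,.268,.09],3.5)
E
```

```text
time: 1.27
eef_pos: [0.3979, 0.3138, 0.183]
orientation: [[0.998, 0.059, -0.001], [0.059, -0.998, 0.0], [-0.001, -0.0, -1.0]]
wrist_force: [0.1, 0.2, 0.6]
grip_width: 0.996
t 1.27 pos [0.3979 0.3138 0.183 ] yaw 3.4 shift [0.211 0.395 0.775] turn -0.002 ok
```

```bash
python3 -m jog '[[[0.21,0.395,0.4,0,1],[0.21,0.395,0.75,0,1],[0.21,0.395,0.75,0,1]]]' 40; python3 - <<'E'
from h import *
import cv2
c=imaging.calibration('wrist');im=imaging.camera('wrist');cv2.imwrite('pics/w1.png',im[:,:,::-1]);print(w2px(c,[.426,.268,.055]))
rows([.426,.268,.023],3.5)
E
```

```text
time: 1.65
eef_pos: [0.4234, 0.2676, 0.0905]
orientation: [[0.998, 0.061, -0.006], [0.061, -0.998, -0.002], [-0.006, 0.001, -1.0]]
wrist_force: [-0.9, -0.2, 1.3]
grip_width: 1.002
[325.12028042 232.51346418]
t 1.7 pos [0.4248 0.2684 0.0932] yaw 3.5 shift [0.011 0.004 0.585] turn -0.001 ok
```

View pics/w1.png

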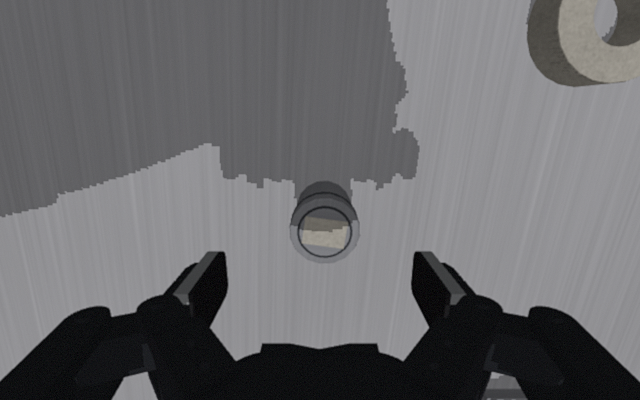

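The lid is centred at (325, 232), where I predicted it. Next I descend and grip.

```bash
python3 -m jog '[[[0.01,0.005,0.3,0,1],[0.01,0.005,0.5,0,1],[0.01,0.005,0.58,0,1],[0.01,0.005,0.58,0,1],[0.01,0.005,0.58,0,0.3],[0.01,0.005,0.58,0,0.3],[0.01,0.005,0.58,0,0.3],[0.01,0.005,0.58,0,0.3],[0.01,0.005,0.58,0,0.3],[0.01,0.005,0.58,0,0.3]]]' 40; python3 - <<'E'
from h import *
import cv2
im=imaging.camera('wrist');cv2.imwrite('pics/w2.png',im[:,:,::-1])
rows([.627,.053,.1],3.5)
E
```

```text
time: 2.95
eef_pos: [0.4279, 0.2673, 0.0248]
orientation: [[0.998, 0.057, 0.001], [0.057, -0.998, 0.001], [0.001, -0.001, -1.0]]
wrist_force: [-2.2, -0.2, 4.6]
grip_width: 0.498
t 3.0 pos [0.4279 0.2674 0.0248] yaw 3.2 shift [ 1.556  1.877 -0.626] turn -0.006 ok
```

View pics/w2.png

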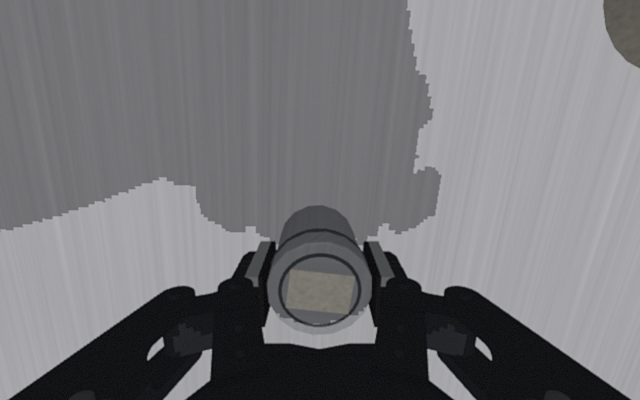

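```bash
python3 -m jog '[[[0,0,-0.2,0,0.3],[0,0,-0.5,0,0.3],[0.25,0.3,-0.7,0,0.3],[0.5,0.6,-0.7,0,0.3],[0.75,0.9,-0.7,0,0.3],[0.78,0.94,-0.7,0,0.3],[0.78,0.94,-0.7,0,0.3]]]' 40; python3 - <<'E'
from h import *
rows([.627,.053,.1],3.5)
E
```

```text
time: 3.88
eef_pos: [0.5268, 0.1597, 0.1075]
orientation: [[0.998, 0.056, -0.001], [0.056, -0.998, 0.0], [-0.001, -0.0, -1.0]]
wrist_force: [-0.4, -0.0, -2.1]
grip_width: 0.5
t 3.88 pos [0.5268 0.1597 0.1075] yaw 3.2 shift [0.784 0.934 0.062] turn -0.007 ok
```

```bash
python3 -m jog '[[[0.3,0.35,0,0,0.3],[0.6,0.7,0,0,0.3],[0.78,0.93,0.05,0,0.3],[0.78,0.93,0.1,0,0.3],[0.78,0.93,0.1,0,0.3],[0.78,0.93,0.1,0,0.3]]]' 40; python3 - <<'E'
from h import *
import cv2
c=imaging.calibration('wrist');s=env.sense();im=imaging.camera('wrist');cv2.imwrite('pics/w3.png',im[:,:,::-1])
print(w2px(c,s['eef_pos']+[0,0,.0315]), [w2px(c,[x,y,.006]).round() for x,y in [(.627,.0531),(.6325,-.0326),(.638,-.118)]])
rows([.627,.053,.031],3.5)
E
```

```text
time: 4.62
eef_pos: [0.6262, 0.0551, 0.096]
orientation: [[0.998, 0.058, -0.0], [0.058, -0.998, 0.0], [-0.0, -0.0, -1.0]]
wrist_force: [-0.7, 0.2, -1.5]
grip_width: 0.498
[321.39648228 294.19392133] [array([321., 209.]), array([322., 305.]), array([322., 384.])]
t 4.67 pos [0.6264 0.055  0.0962] yaw 3.3 shift [0.004 0.017 0.543] turn -0.004 ok
```

View pics/w3.png

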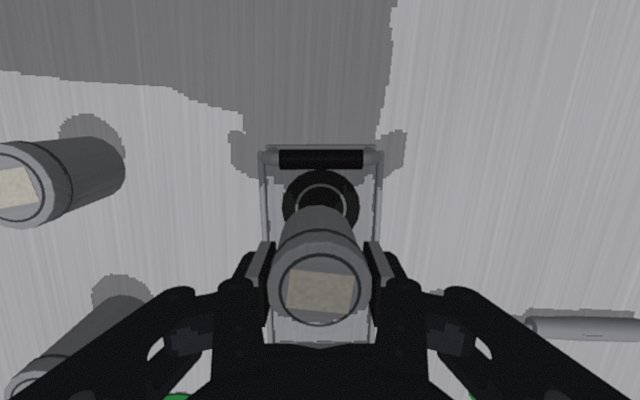

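```bash
python3 -m jog '[[[0.005,0.025,0.25,0,0.3],[0.005,0.025,0.42,0,0.3],[0.005,0.025,0.5,0,0.3],[0.005,0.025,0.53,0,0.3],[0.005,0.025,0.545,0,0.3],[0.005,0.025,0.545,0,0.3],[0.005,0.025,0.545,0,0.3]]]' 40
```

```text
time: 5.55
eef_pos: [0.6282, 0.0506, 0.031]
orientation: [[0.998, 0.057, 0.001], [0.057, -0.998, -0.0], [0.001, 0.0, -1.0]]
wrist_force: [-0.4, -0.4, -0.1]
grip_width: 0.505
```

```bash
python3 -m jog '[[[0,0,0.005,0,0.55],[0,0,0.005,0,0.6],[0,0,0,0,0.75],[0,0,0,0,0.9],[0,0,-0.05,0,1],[0,0,-0.3,0,1],[0,0,-0.6,0,1],[0,0,-0.8,0,1],[0,0,-0.8,0,1]]]' 40; python3 - <<'E'
from h import *
import cv2
c=imaging.calibration('wrist');s=env.sense();im=imaging.camera('wrist');cv2.imwrite('pics/w4.png',im[:,:,::-1])
print(w2px(c,[.627,.0531,.061]))
rows([.4507,.0734,.13],3.5)
E
```

```text
time: 6.68
eef_pos: [0.6292, 0.0506, 0.1291]
orientation: [[0.998, 0.057, 0.004], [0.057, -0.998, -0.0], [0.004, 0.001, -1.0]]
wrist_force: [-0.0, 0.2, -1.0]
grip_width: 1.001
[317.0175368 212.2519362]
t 6.72 pos [0.6283 0.0507 0.1272] yaw 3.3 shift [-1.467 -0.273 -0.026] turn -0.006 ok
```

View pics/w4.png

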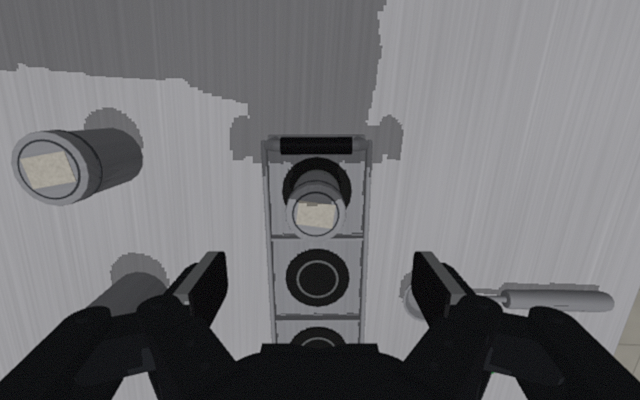

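The small can's lid is at (316, 214) and I expected (317, 212), so it is centred and standing. Next is the medium can.

```bash
python3 -m jog '[[[-0.3,-0.05,0,0,1],[-0.7,-0.14,0,0,1],[-0.98,-0.2,0,0,1],[-0.98,-0.2,0,0,1],[-0.98,-0.2,0,0,1]]]' 40; python3 - <<'E'
from h import *
rows([.4507,.0734,.1],3.5)
E
```

```text
time: 7.35
eef_pos: [0.5091, 0.0679, 0.1257]
orientation: [[0.998, 0.057, -0.0], [0.057, -0.998, 0.0], [-0.0, -0.0, -1.0]]
wrist_force: [1.2, -0.5, 0.6]
grip_width: 1.004
t 7.35 pos [0.5091 0.0679 0.1257] yaw 3.2 shift [-0.483 -0.073  0.214] turn -0.006 ok
```

```bash
python3 -m jog '[[[-0.3,-0.05,0.05,0,1],[-0.48,-0.07,0.15,0,1],[-0.48,-0.07,0.2,0,1],[-0.48,-0.07,0.2,0,1],[-0.48,-0.07,0.2,0,1]]]' 40; python3 - <<'E'
from h import *
import cv2
c=imaging.calibration('wrist');im=imaging.camera('wrist');cv2.imwrite('pics/w5.png',im[:,:,::-1]);print(w2px(c,[.4507,.0734,.07]))
rows([.4507,.0734,.038],3.5)
E
```

```text
time: 7.98
eef_pos: [0.4519, 0.0729, 0.1027]
orientation: [[0.998, 0.056, 0.001], [0.056, -0.998, 0.0], [0.001, 0.0, -1.0]]
wrist_force: [0.2, 0.2, 0.3]
grip_width: 1.001
[318.66175158 233.77534058]
t 8.03 pos [0.4518 0.0729 0.1027] yaw 3.2 shift [-0.009 -0.004  0.539] turn -0.006 ok
```

View pics/w5.png

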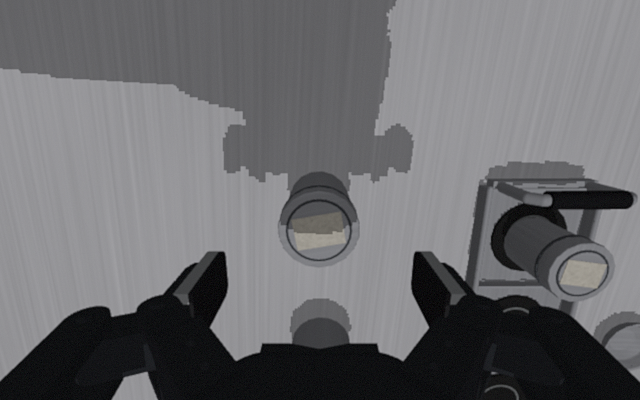

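The medium lid is at (319, 229), about 2 mm off prediction in y. I'll adjust slightly and grip.

```bash
python3 -m jog '[[[-0.01,-0.016,0.25,0,1],[-0.01,-0.016,0.45,0,1],[-0.01,-0.016,0.54,0,1],[-0.01,-0.016,0.54,0,1],[-0.01,-0.016,0.54,0,0.3],[-0.01,-0.016,0.54,0,0.3],[-0.01,-0.016,0.54,0,0.3],[-0.01,-0.016,0.54,0,0.3],[-0.01,-0.016,0.54,0,0.3],[-0.01,-0.016,0.54,0,0.3]]]' 40; python3 - <<'E'
from h import *
rows([.6325,-.0326,.12],3.5)
E
```

```text
time: 9.28
eef_pos: [0.4504, 0.0749, 0.0387]
orientation: [[0.998, 0.057, 0.002], [0.057, -0.998, -0.0], [0.002, 0.0, -1.0]]
wrist_force: [-0.3, -0.5, 5.8]
grip_width: 0.57
t 9.28 pos [0.4504 0.0749 0.0387] yaw 3.2 shift [ 1.465  0.98  -0.675] turn -0.006 ok
```

```bash
python3 -m jog '[[[0,0,-0.2,0,0.3],[0,0,-0.5,0,0.3],[0.25,0.1,-0.7,0,0.3],[0.5,0.3,-0.7,0,0.3],[0.75,0.5,-0.7,0,0.3],[0.9,0.6,-0.7,0,0.3],[0.9,0.6,-0.7,0,0.3]]]' 40; python3 - <<'E'
from h import *
rows([.6325,-.0326,.11],3.5)
E
```

```text
time: 10.15
eef_pos: [0.5621, 0.0084, 0.1212]
orientation: [[0.998, 0.056, -0.0], [0.056, -0.998, 0.0], [-0.0, -0.0, -1.0]]
wrist_force: [-0.9, 0.7, -3.3]
grip_width: 0.571
t 10.15 pos [0.5621 0.0084 0.1212] yaw 3.2 shift [0.567 0.374 0.093] turn -0.007 ok
```

```bash
python3 -m jog '[[[0.25,0.18,0,0,0.3],[0.5,0.33,0.05,0,0.3],[0.567,0.374,0.09,0,0.3],[0.567,0.374,0.09,0,0.3],[0.567,0.374,0.09,0,0.3],[0.567,0.374,0.09,0,0.3]]]' 40; python3 - <<'E'
from h import *
import cv2
c=imaging.calibration('wrist');s=env.sense();im=imaging.camera('wrist');cv2.imwrite('pics/w6.png',im[:,:,::-1])
print(w2px(c,s['eef_pos']+[0,0,.0315]), [w2px(c,[x,y,.006]).round() for x,y in [(.627,.0531),(.6325,-.0326),(.638,-.118)]])
rows([.6325,-.0326,.0448],3.5)
E
```

```text
time: 10.9
eef_pos: [0.6316, -0.0311, 0.1112]
orientation: [[0.998, 0.057, 0.0], [0.057, -0.998, 0.0], [0.0, 0.0, -1.0]]
wrist_force: [-0.2, -0.5, -2.1]
grip_width: 0.569
[321.47055478 294.20164617] [array([320.,  94.]), array([321., 203.]), array([322., 294.])]
t 10.95 pos [ 0.6317 -0.0313  0.1112] yaw 3.3 shift [0.006 0.012 0.553] turn -0.005 ok
```

View pics/w6.png

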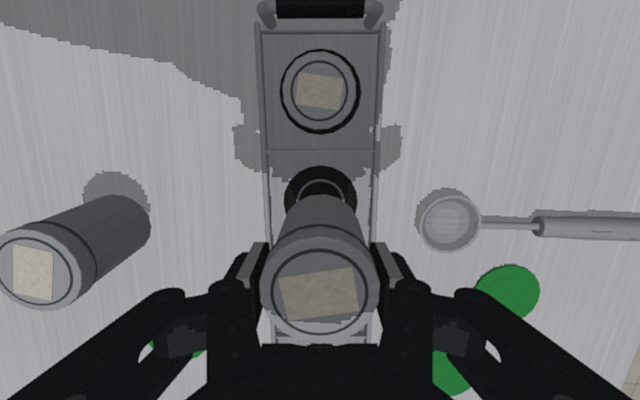

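The small can sits concentric on its pad at (320, 91). The medium lid at (320, 292) is on the tool axis. I lower it now.

```bash
python3 -m jog '[[[0.005,0.015,0.25,0,0.3],[0.005,0.015,0.42,0,0.3],[0.005,0.015,0.51,0,0.3],[0.005,0.015,0.54,0,0.3],[0.005,0.015,0.555,0,0.3],[0.005,0.015,0.555,0,0.3],[0.005,0.015,0.555,0,0.3]]]' 40
```

```text
time: 11.82
eef_pos: [0.6332, -0.0336, 0.0449]
orientation: [[0.998, 0.057, 0.001], [0.057, -0.998, -0.0], [0.001, 0.0, -1.0]]
wrist_force: [0.1, 0.4, -0.6]
grip_width: 0.571
```

```bash
python3 -m jog '[[[0,0,0.005,0,0.62],[0,0,0.005,0,0.68],[0,0,0,0,0.8],[0,0,0,0,0.95],[0,0,-0.05,0,1],[0,0,-0.3,0,1],[0,0,-0.6,0,1],[0,0,-0.85,0,1],[0,0,-0.85,0,1]]]' 40; python3 - <<'E'
from h import *
import cv2
c=imaging.calibration('wrist');s=env.sense();im=imaging.camera('wrist');cv2.imwrite('pics/w7.png',im[:,:,::-1])
print(w2px(c,[.6325,-.0326,.076]))
rows([.4606,-.0633,.14],3.5)
E
```

```text
time: 12.95
eef_pos: [0.6344, -0.0339, 0.1498]
orientation: [[0.998, 0.057, 0.005], [0.057, -0.998, -0.001], [0.005, 0.002, -1.0]]
wrist_force: [0.9, 1.2, -0.3]
grip_width: 0.999
[317.26422986 211.39246138]
t 13.0 pos [ 0.6335 -0.0337  0.1477] yaw 3.3 shift [-1.453  0.164  0.06 ] turn -0.006 ok
```

View pics/w7.png

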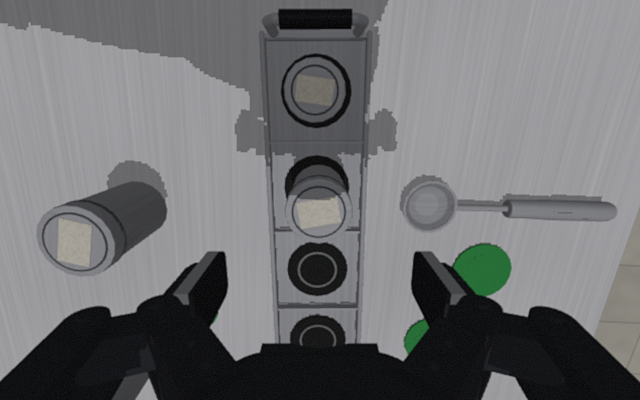

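The medium can is placed, with its lid at (319, 209) against an expected (317, 211). On to the large can.

```bash
python3 -m jog '[[[-0.3,0.03,0,0,1],[-0.7,0.08,0,0,1],[-0.98,0.1,0,0,1],[-0.98,0.1,0,0,1],[-0.98,0.1,0,0,1]]]' 40; python3 - <<'E'
from h import *
rows([.4606,-.0633,.115],3.5)
E
```

```text
time: 13.62
eef_pos: [0.5161, -0.0521, 0.1457]
orientation: [[0.998, 0.056, 0.0], [0.056, -0.998, 0.0], [0.0, -0.0, -1.0]]
wrist_force: [-0.0, -1.2, 0.2]
grip_width: 0.999
t 13.62 pos [ 0.5161 -0.0521  0.1457] yaw 3.2 shift [-0.467  0.067  0.256] turn -0.006 ok
```

```bash
python3 -m jog '[[[-0.3,0.05,0.05,0,1],[-0.467,0.067,0.15,0,1],[-0.467,0.067,0.25,0,1],[-0.467,0.067,0.25,0,1],[-0.467,0.067,0.25,0,1]]]' 40; python3 - <<'E'
from h import *
import cv2
c=imaging.calibration('wrist');im=imaging.camera('wrist');cv2.imwrite('pics/w8.png',im[:,:,::-1]);print(w2px(c,[.4606,-.0633,.085]))
rows([.4606,-.0633,.053],3.5)
E
```

```text
time: 14.25
eef_pos: [0.4612, -0.0633, 0.1163]
orientation: [[0.998, 0.057, 0.0], [0.057, -0.998, 0.0], [0.0, -0.0, -1.0]]
wrist_force: [0.4, -0.0, -0.5]
grip_width: 0.998
[319.50888612 235.42967204]
t 14.3 pos [ 0.4612 -0.0633  0.1165] yaw 3.3 shift [-0.006 -0.     0.529] turn -0.005 ok
```

View pics/w8.png

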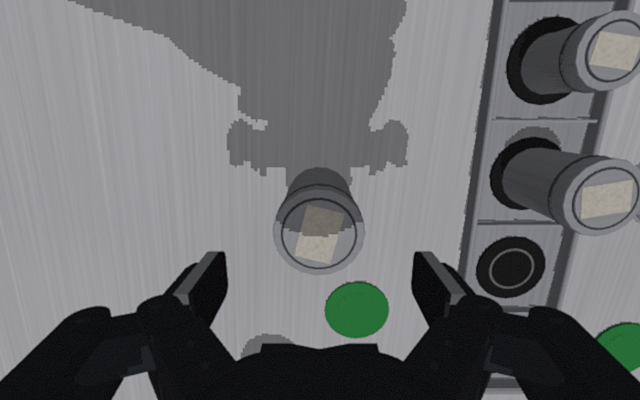

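The lid is at (319, 234), as predicted. I grip the large can.

```bash
python3 -m jog '[[[-0.006,-0.004,0.25,0,1],[-0.006,-0.004,0.45,0,1],[-0.006,-0.004,0.53,0,1],[-0.006,-0.004,0.53,0,1],[-0.006,-0.004,0.53,0,0.4],[-0.006,-0.004,0.53,0,0.4],[-0.006,-0.004,0.53,0,0.4],[-0.006,-0.004,0.53,0,0.4],[-0.006,-0.004,0.53,0,0.4],[-0.006,-0.004,0.53,0,0.4]]]' 50; python3 - <<'E'
from h import *
rows([.6381,-.1183,.13],3.5)
E
```

```text
time: 15.55
eef_pos: [0.4605, -0.0633, 0.0539]
orientation: [[0.998, 0.057, 0.002], [0.057, -0.998, -0.001], [0.002, 0.001, -1.0]]
wrist_force: [-0.5, -0.3, 5.1]
grip_width: 0.641
t 15.55 pos [ 0.4605 -0.0633  0.0539] yaw 3.2 shift [ 1.453  0.542 -0.631] turn -0.006 ok
```

```bash
python3 -m jog '[[[0,0,-0.2,0,0.4],[0,0,-0.5,0,0.4],[0.25,0.1,-0.7,0,0.4],[0.5,0.3,-0.7,0,0.4],[0.75,0.4,-0.7,0,0.4],[0.9,0.5,-0.7,0,0.4],[0.9,0.5,-0.7,0,0.4]]]' 50; python3 - <<'E'
from h import *
rows([.6381,-.1183,.13],3.5)
E
```

```text
time: 16.42
eef_pos: [0.5715, -0.1173, 0.1364]
orientation: [[0.998, 0.056, -0.0], [0.056, -0.998, 0.0], [-0.0, -0.0, -1.0]]
wrist_force: [-0.2, 0.5, -1.7]
grip_width: 0.635
t 16.43 pos [ 0.5715 -0.1173  0.1364] yaw 3.2 shift [0.553 0.04  0.053] turn -0.006 ok
```

```bash
python3 -m jog '[[[0.25,0.02,0,0,0.4],[0.5,0.04,0.05,0,0.4],[0.555,0.04,0.09,0,0.4],[0.555,0.04,0.09,0,0.4],[0.555,0.04,0.09,0,0.4],[0.555,0.04,0.09,0,0.4]]]' 50; python3 - <<'E'
from h import *
import cv2
c=imaging.calibration('wrist');s=env.sense();im=imaging.camera('wrist');cv2.imwrite('pics/w9.png',im[:,:,::-1])
print(w2px(c,s['eef_pos']+[0,0,.0315]), [w2px(c,[x,y,.006]).round() for x,y in [(.6325,-.0326),(.638,-.118)]])
rows([.6381,-.1183,.06],3.5)
E
```

```text
time: 17.18
eef_pos: [0.6373, -0.1177, 0.1263]
orientation: [[0.998, 0.057, 0.0], [0.057, -0.998, -0.0], [0.0, 0.0, -1.0]]
wrist_force: [-0.2, -1.0, -1.1]
grip_width: 0.638
[321.42707871 294.12479396] [array([320.,  94.]), array([321., 197.])]
t 17.23 pos [ 0.6374 -0.1177  0.1262] yaw 3.2 shift [0.005 0.005 0.552] turn -0.006 ok
```

View pics/w9.png

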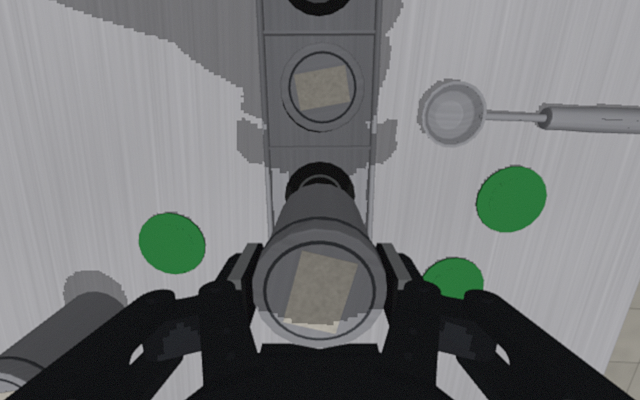

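The lid is at (320, 290) and the pad at (320, 193), aligned to within about 1.5 mm. I lower it.

```bash
python3 -m jog '[[[0.005,0.012,0.25,0,0.4],[0.005,0.012,0.42,0,0.4],[0.005,0.012,0.51,0,0.4],[0.005,0.012,0.54,0,0.4],[0.005,0.012,0.555,0,0.4],[0.005,0.012,0.555,0,0.4],[0.005,0.012,0.555,0,0.4]]]' 50
```

```text
time: 18.1
eef_pos: [0.6389, -0.1193, 0.06]
orientation: [[0.998, 0.057, 0.001], [0.057, -0.998, -0.0], [0.001, 0.0, -1.0]]
wrist_force: [-1.4, 0.8, 3.2]
grip_width: 0.641
```

Force has gone positive, so the can is in contact. I release it.

```bash
python3 -m jog '[[[0,0,0,0,0.68],[0,0,0,0,0.74],[0,0,0,0,0.85],[0,0,0,0,0.95],[0,0,-0.05,0,1],[0,0,-0.3,0,1],[0,0,-0.6,0,1],[0,0,-0.85,0,1],[0,0,-0.85,0,1]]]' 50; python3 - <<'E'
from h import *
import cv2
c=imaging.calibration('wrist');s=env.sense();im=imaging.camera('wrist');cv2.imwrite('pics/w10.png',im[:,:,::-1])
print(w2px(c,[.6381,-.1183,.091]))
rows([.4247,-.2563,.16],3.5)
E
```

```text
time: 19.23
eef_pos: [0.64, -0.1198, 0.1648]
orientation: [[0.998, 0.057, 0.005], [0.057, -0.998, -0.002], [0.005, 0.002, -1.0]]
wrist_force: [0.2, 0.7, 0.2]
grip_width: 0.999
[317.3187624  211.16184885]
t 19.27 pos [ 0.6392 -0.1194  0.1627] yaw 3.3 shift [-1.849  1.038  0.019] turn -0.006 ok
```

View pics/w10.png

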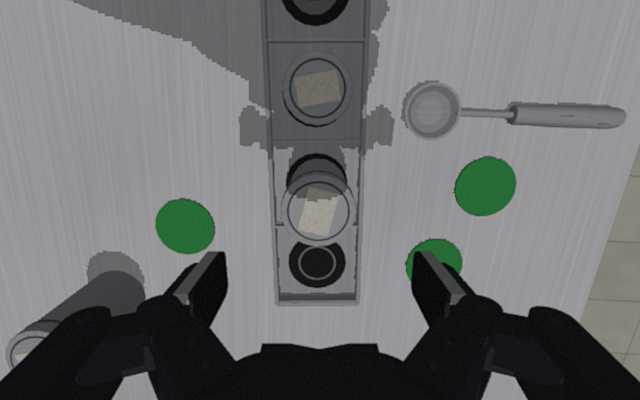

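The large can is placed, with its lid at (318, 209) against (317, 211). Last is the tall can.

```bash
python3 -m jog '[[[-0.3,0.15,0,0,1],[-0.65,0.35,0,0,1],[-0.95,0.5,0,0,1],[-0.95,0.5,0,0,1],[-0.95,0.5,0,0,1]]]' 50; python3 - <<'E'
from h import *
rows([.4247,-.2563,.13],3.5)
E
```

```text
time: 19.9
eef_pos: [0.5279, -0.1853, 0.1605]
orientation: [[0.998, 0.056, -0.0], [0.056, -0.998, 0.001], [-0.0, -0.001, -1.0]]
wrist_force: [-0.7, -0.7, -0.1]
grip_width: 0.999
t 19.9 pos [ 0.5279 -0.1853  0.1605] yaw 3.2 shift [-0.892  0.543  0.254] turn -0.006 ok
```

```bash
python3 -m jog '[[[-0.3,0.18,0,0,1],[-0.65,0.4,0.05,0,1],[-0.89,0.543,0.15,0,1],[-0.89,0.543,0.25,0,1],[-0.89,0.543,0.25,0,1],[-0.89,0.543,0.25,0,1]]]' 50; python3 - <<'E'
from h import *
import cv2
c=imaging.calibration('wrist');im=imaging.camera('wrist');cv2.imwrite('pics/w11.png',im[:,:,::-1]);print(w2px(c,[.4247,-.2563,.1]))
rows([.4247,-.2563,.068],3.5)
E
```

```text
time: 20.65
eef_pos: [0.4259, -0.256, 0.1313]
orientation: [[0.998, 0.058, 0.0], [0.058, -0.998, 0.0], [0.0, -0.0, -1.0]]
wrist_force: [0.2, 0.6, 0.6]
grip_width: 1.0
[318.50614763 235.8299411 ]
t 20.7 pos [ 0.4259 -0.2561  0.1315] yaw 3.3 shift [-0.011  0.001  0.529] turn -0.004 ok
```

View pics/w11.png

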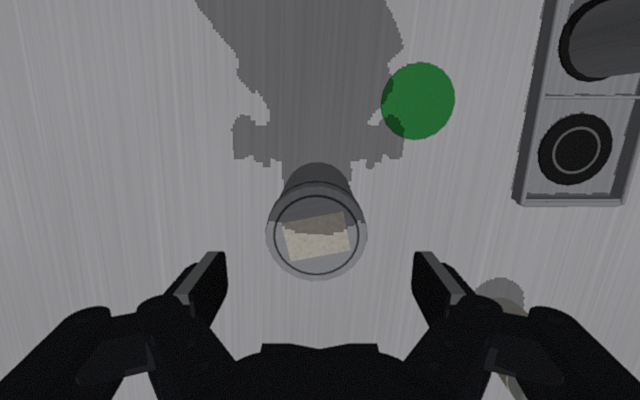

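The lid is at (316, 234), about 1 mm off. I grip the tall can.

```bash
python3 -m jog '[[[-0.02,-0.002,0.25,0,1],[-0.02,-0.002,0.45,0,1],[-0.02,-0.002,0.53,0,1],[-0.02,-0.002,0.53,0,1],[-0.02,-0.002,0.53,0,0.5],[-0.02,-0.002,0.53,0,0.5],[-0.02,-0.002,0.53,0,0.5],[-0.02,-0.002,0.53,0,0.5],[-0.02,-0.002,0.53,0,0.5]]]' 60; python3 - <<'E'
from h import *
rows([.6432,-.204,.145],3.5)
E
```

```text
time: 21.82
eef_pos: [0.4234, -0.2572, 0.0692]
orientation: [[0.998, 0.057, 0.002], [0.057, -0.998, -0.002], [0.002, 0.002, -1.0]]
wrist_force: [-0.9, 0.6, 5.4]
grip_width: 0.703
t 21.82 pos [ 0.4234 -0.2572  0.0692] yaw 3.2 shift [ 1.855 -0.338 -0.629] turn -0.006 ok
```

```bash
python3 -m jog '[[[0,0,-0.2,0,0.5],[0,0,-0.5,0,0.5],[0.25,-0.05,-0.7,0,0.5],[0.5,-0.1,-0.7,0,0.5],[0.75,-0.15,-0.7,0,0.5],[0.95,-0.18,-0.7,0,0.5],[0.95,-0.18,-0.7,0,0.5]]]' 60; python3 - <<'E'
from h import *
rows([.6432,-.204,.145],3.5)
E
```

```text
time: 22.7
eef_pos: [0.5362, -0.228, 0.1515]
orientation: [[0.998, 0.058, 0.0], [0.058, -0.998, 0.0], [0.0, -0.0, -1.0]]
wrist_force: [-0.6, 0.1, -3.3]
grip_width: 0.703
t 22.7 pos [ 0.5362 -0.228   0.1515] yaw 3.3 shift [ 0.902 -0.148  0.054] turn -0.004 ok
```

```bash
python3 -m jog '[[[0.25,-0.04,0,0,0.5],[0.5,-0.08,0,0,0.5],[0.75,-0.12,0.03,0,0.5],[0.9,-0.148,0.08,0,0.5],[0.9,-0.148,0.08,0,0.5],[0.9,-0.148,0.08,0,0.5],[0.9,-0.148,0.08,0,0.5]]]' 60; python3 - <<'E'
from h import *
import cv2
c=imaging.calibration('wrist');s=env.sense();im=imaging.camera('wrist');cv2.imwrite('pics/w12.png',im[:,:,::-1])
print(w2px(c,s['eef_pos']+[0,0,.0315]), [w2px(c,[x,y,.006]).round() for x,y in [(.638,-.118),(.6432,-.204)]])
rows([.6432,-.204,.0753],3.5)
E
```

```text
time: 23.58
eef_pos: [0.6415, -0.2051, 0.1425]
orientation: [[0.998, 0.056, 0.0], [0.056, -0.998, -0.0], [0.0, 0.0, -1.0]]
wrist_force: [0.0, -0.4, -2.7]
grip_width: 0.702
[321.40712395 294.20812059] [array([321.,  93.]), array([322., 191.])]
t 23.62 pos [ 0.6416 -0.205   0.1424] yaw 3.2 shift [ 0.014 -0.008  0.559] turn -0.006 ok
```

View pics/w12.png

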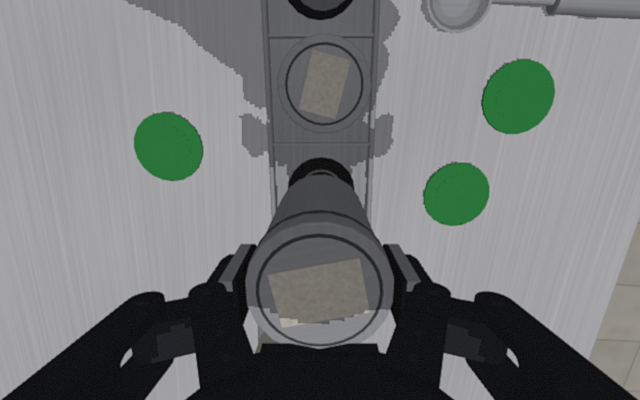

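The tall lid is at (320, 290) and its pad is directly in line. I lower it.

```bash
python3 -m jog '[[[0.01,0.003,0.25,0,0.5],[0.01,0.003,0.42,0,0.5],[0.01,0.003,0.51,0,0.5],[0.01,0.003,0.545,0,0.5],[0.01,0.003,0.56,0,0.5],[0.01,0.003,0.56,0,0.5],[0.01,0.003,0.56,0,0.5]]]' 60
```

```text
time: 24.5
eef_pos: [0.6436, -0.205, 0.0753]
orientation: [[0.998, 0.057, 0.001], [0.057, -0.998, -0.0], [0.001, 0.0, -1.0]]
wrist_force: [0.5, -0.2, 0.1]
grip_width: 0.702
```

```bash
python3 -m jog '[[[0,0,0.003,0,0.74],[0,0,0.003,0,0.8],[0,0,0,0,0.9],[0,0,0,0,1],[0,0,-0.05,0,1],[0,0,-0.3,0,1],[0,0,-0.6,0,1],[0,0,-0.9,0,1],[0,0,-0.9,0,1]]]' 60
python3 -m jog '[[[-0.3,0,-0.1,0,1],[-0.6,0,-0.2,0,1],[-1,0,-0.3,0,1],[-1,0,-0.3,0,1],[-1,0,-0.3,0,1]]]'
python3 -m jog '[[[-0.3,0,0,0,1],[-0.6,0,0,0,1],[-0.8,0,0,0,1],[-0.8,0,0,0,1],[-0.8,0,0,0,1]]]'
python3 - <<'E'
from h import *
import cv2
for n in ['top','scene']:
    im=imaging.camera(n);cv2.imwrite(f'pics/{n}9.png',im[:,:,::-1])
    if n=='top': cv2.imwrite('pics/cropF.png',cv2.resize(im[170:232,270:420,::-1],None,fx=5,fy=5,interpolation=cv2.INTER_CUBIC))
    if n=='scene': cv2.imwrite('pics/cropS.png',cv2.resize(im[110:260,200:400,::-1],None,fx=3.5,fy=3.5,interpolation=cv2.INTER_CUBIC))
c=imaging.calibration('top')
for x,y,z in [(.627,.0531,.061),(.6325,-.0326,.076),(.6381,-.1183,.091),(.6432,-.204,.106)]:
    u,v=w2px(c,[x,y,z]); print((u-270+.5)*5-.5,(v-170+.5)*5-.5)
E
```

```text
time: 25.62
eef_pos: [0.6449, -0.2058, 0.1871]
orientation: [[0.998, 0.057, 0.006], [0.057, -0.998, -0.003], [0.005, 0.003, -1.0]]
wrist_force: [-0.5, -0.3, 0.2]
grip_width: 0.996
time: 26.25
eef_pos: [0.5237, -0.2118, 0.2184]
orientation: [[0.998, 0.056, 0.0], [0.056, -0.998, 0.0], [0.0, -0.0, -1.0]]
wrist_force: [-0.4, -0.3, -0.4]
grip_width: 1.001
time: 26.88
eef_pos: [0.4284, -0.2172, 0.2184]
orientation: [[0.998, 0.057, 0.0], [0.057, -0.998, 0.0], [0.0, -0.0, -1.0]]
wrist_force: [-0.2, 0.3, 0.5]
grip_width: 1.0
159.14343222446388 167.92401193391382
311.34504360013847 151.5282076014884
466.2527167204281 134.66367221872812
623.9765076835006 118.38669091617516
```

View pics/cropF.png

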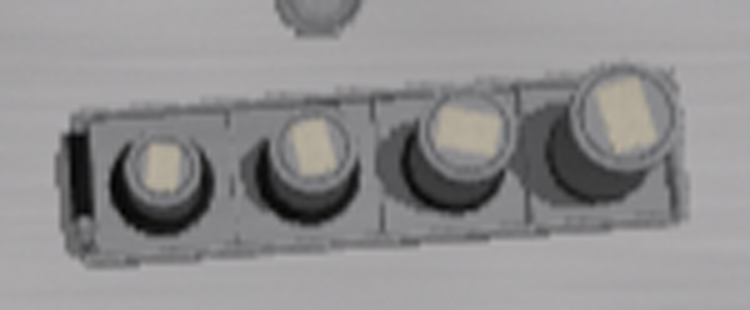

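View pics/cropS.png

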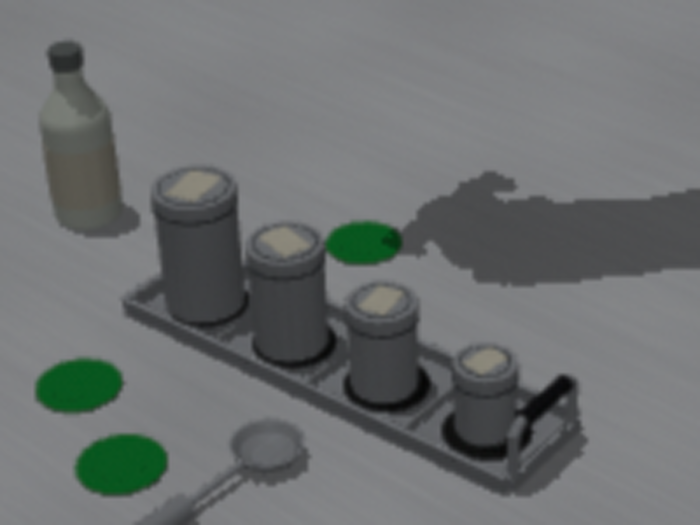

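In the top crop the lids are at (163,167), (310,151), (466,133) and (623,117). These match the expected centres to within about 4 enlarged pixels (2–3 mm). All four stand upright on their pads, and the bottle still stands well clear of the caddy.

```bash
python3 -c "
from workcell import env
print(env.hand_in())"
```

```text
the job is handed in; nothing more can be done
None
```

All four canisters are in the caddy, one to a bay: 55 mm next to the loop handle, then 70, 85 and 100 mm at the far end. I gripped each by the lid skirt or just below it, lowered it onto its pad before opening the fingers, then backed the arm off and handed in at about 27 s of the 96 s allowed.

In the final top and scene pictures all four stand upright on their pads. Each lid is within about 2–3 mm of its pad centre, against the 12 mm allowed. The bottle was never approached and looks undisturbed, and the gripper touched nothing at the end. Small offsets of about 1–2.5 mm between the wrist-camera and top-camera estimates were corrected along the way. No check failed, and the hand-in gave no verdict.

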